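# Run the red stop round its bent guide bar

## Task

Set the jig with the red stop block for the next job: slide the red block along its bent steel guide bar, turning it as the bar bends, from the black collar's end round to the other end until it sits right up against the yellow collar, then let go of it. Leave the blue block on the other jig where it is.

Things in the scene. Friction and masses are not known exactly. Their poses are not given: they have to be found in the camera images.
- red_block (a point): Centre (half-way up) of the red plastic block, 36 long (x, along the bar) x 34 wide (y, the sides to grip) x 60 high (z up), 0.12 kg. Loose, it stands on its jig's board, with a lengthwise 18 mm hole, centred 20 above its underside, on the 10 mm bar: 4 mm of play all round, light friction, cannot be lifted off. It starts on the bar's first straight, behind it the black collar.
- red_home (a point): Where the red block's centre is when the block touches the yellow collar at the far end of its bar, 42 mm above the table. Fixed to the jig; x runs along the bar towards the yellow collar, z up. The collars' tops are 46 mm above the table.
- red_jig: Jig of the red block, fixed: board 300x135x12 mm, level steel bar. Origin: table level, mid-board; z up. Bar's centre line, 32 mm above the table, in this frame (x, y in mm): straight along +x from the black collar (-98, 35) to (-13, 35); bend of radius 100 about (-13, -65), clockwise from above through 60 degrees, to (74, -15); straight for 50 mm to the yellow collar (99, -58).
- blue_block (a point): Centre (half-way up) of the blue block, of the same shape and size as the red one, on an equal jig on the other side of the vice. To be left alone.
Mind the look-alikes: they are no part of the job. Leave any green or turquoise look-alike of the part that bears red_block alone.

How it is judged:
By the outcome, as a careful person would: the job done as asked, in the order asked, and still so for the second after the job is handed in, with the robot touching nothing.
It also fails if it takes over 35 s, if anything falls off the work surface, if the arm or the gripper's body presses on something with over 40 N, if the wrist force passes 120 N, or if a joint passes its speed limit or range.

## Robot

A 6-joint arm with a two-finger parallel gripper is mounted at the origin on a cart in front of the work surface, level with it; the furniture and walls round the work are solid. World frame = base frame: x ahead of the robot, y to its left, z up, the work surface at z = 0. Lengths are in m, angles in rad, forces in N, time in s.
With the tool pointing down it reaches from about 0.35 to 0.975 m from the base axis. Payload 17.4 kg.
Tool frame: the origin (TCP) lies midway between the tips of the shut fingers; the grasp point (between the pads) lies 19 mm behind it (ctrl.pinch_z is the distance from the TCP to the grasp point, in m); z points along the fingers, y is the line along which they close (so a half turn about z gives the same grasp; the last joint's range is limited). The gripper opens to 85 mm and grips with 20 to 120 N. Pads are 22 mm wide; open, the fingers measure 114 mm over their backs; the gripper's body (76 mm by 85 mm) begins 54 mm behind the grasp point. The pads swing forward as they close: fully open they stand 13 mm farther back than shut.
Start: joints at [1.073, 0.116, 1.442, -0, 1.584, -0.038], TCP at [0.3, 0.605, 0.231] pointing down, gripper open.
Joint ranges: [-2.83, 2.83], [-0.83, 2.19], [0.07, 2.5], [-1.14, 4.28], [0.01, 3], [-2.97, 2.97]. Speed limits (rad/s): [1.89, 1.89, 2.22, 3.14, 3.14, 3.14].

## Interface

Orientations are given as a unit quaternion [x, y, z, w].
In Python, from rig import ctrl, vision, spotter gives the robot as it stands. The module is installed in compiled form; this text tells all that it offers.
- The arm moves only by the shell command python3 -m inch 'ROWS' [FORCE]. ROWS is JSON, a list that holds one entry, the list of rows, each a list of 7 numbers: the shift along the world's x, y, z in cm, then the turn, a rotation vector about the world's x, y, z in rad, then the closure, from 0 (fully open) to 1 (shut). In form: [[[x, y, z, ax, ay, az, gripper], ...]]. A call has 1 to 20 rows; each row is the pose to reach, as a shift and turn from the pose commanded when the call began; what a row does not reach only later rows make up. A row lasts 1/8 s, in which the tool goes at most 62.5 mm and 10.7 degrees, less where a joint would pass 70% of its speed; a pose out of reach is approached as far as the arm can. A call with a gripper value outside its range is refused whole. The fingers move at their own pace and stop on an object; FORCE is the grip in N (left out, the last holds). Time passes only in rows, so rows that repeat a pose let the fingers close. It gives the time, the measured TCP pose, the force, the opening and the grip force at its end, in the units of the state.
- ctrl.get_obs(): the state, without advancing time (a new reading comes with each control period).
- vision.read_camera(name): name is "scene" or "top" or "wrist"; returns a dict with "color" (480x640x3 uint8, blue, green, red), "z_map" (480x640 float32, m along the optical axis (not along the pixel's ray), 0 where there is no reading), "vertical_fov" (degrees; the focal length in pixels is half the picture's height over the tangent of half this angle, whatever the lens; pixels are square), "cx", "cy" (the principal point, pixels), "cam_to_world" (4x4, takes a point from camera to world coordinates). Camera axes: x right, y up, looking along -z (the intrinsics and any distortion apply to the point x, -y, -z); pixel columns grow to the right and rows downward; lengths in m; the calibration is good to about 2 mm. A picture is of the moment at which its call begins.
- ctrl.hand_in(): hands the job in; it is judged then, once.
Trained networks look in the newest picture that a camera, given by its name, has taken for a name from the list of things; names that differ only in an ending like _2 or _b are one class to them, and where a whole thing is asked for, a point or a joint stands for the part that bears it (a point fixed in the world has none). Each returns a list of dicts, best first, with "score" (0 to 1); they miss things now and then, are a little off and sometimes report something else, mostly with a low value. They report only what shows in the picture. A call takes as long as a camera call. They do not tell look-alikes from the thing itself.
- spotter.spot_in(camera, thing): "bbox" ([left, top, right, bottom] in pixels, round what is visible of it).
- spotter.regions_of(camera, thing): "region" (480x640 bool, what is visible of it) and "bbox" ([left, top, right, bottom] in pixels, round what is visible of it).
- spotter.place_of(camera, thing): "point" ([column, row] in pixels: a listed point, or the origin of a listed thing).
The state is a dict: "time_s": time; "joint_positions": joint angles; "joint_vel": joint speeds; "joint_efforts": joint torques, N m; "position": TCP position; "tcp_rot": TCP orientation; "force": force on the tool from outside, world axes, zero at the start; "wrist_torque": the same for the moment, N m; "gripper_width": finger opening in m; "grip_force": force on a finger pad.
Only numpy, scipy, OpenCV 4.12 (cv2) and the standard library are available. Lean on these libraries where they do the work, as an engineer would, in place of code of your own. Each camera call takes 0.05 s, during which the arm holds its last target. There are 200 camera calls.

## Working session

There is one attempt and no reset: what is moved stays moved. The work goes in short steps, Python scripts to look and compute and a shell command to move; the robot and the scene stay as the last step left them, time stands still between calls to the robot, and variables do not carry over. Pictures are saved under pics/ and viewed, at most 10 in all, crops included, and the job is handed in when it is done.

```bash
mkdir -p pics; cat > h.py <<'E'
import numpy as np, cv2
from rig import ctrl, vision, spotter
def rays(c,u,v,z):
    f=240/np.tan(np.radians(c["vertical_fov"])/2)
    p=np.array([(u-c["cx"])/f*z,-(v-c["cy"])/f*z,-z*np.ones_like(z),np.ones_like(z)])
    return (c["cam_to_world"]@p)[:3].T
def px(c,u,v):
    z=c["z_map"][int(v)-1:int(v)+2,int(u)-1:int(u)+2]; z=np.median(z[z>0])
    return rays(c,np.array([u]),np.array([v]),np.array([z]))[0]
E
python3 - <<'E'
from h import *
for n in("scene","top"):
    c=vision.read_camera(n); cv2.imwrite(f"pics/{n}1.png",c["color"]); print(n,[k for k in c])
    for t in("red_block","red_home","red_jig","blue_block"):
        for d in spotter.place_of(n,t)[:3]:
            print(t,round(d["score"],2),np.round(d["point"]),px(c,*d["point"]).round(3))
print(ctrl.get_obs())
E
```

```text
scene ['color', 'z_map', 'vertical_fov', 'cx', 'cy', 'cam_to_world']
red_block 0.94 [185. 220.] [0.378 0.356 0.046]
red_block 0.93 [261. 220.] [0.51  0.21  0.048]
red_block 0.74 [218. 219.] [0.472 0.353 0.023]
red_home 0.51 [283. 231.] [ 0.41  -0.002  0.119]
red_jig 0.9 [283. 230.] [0.416 0.005 0.117]
blue_block 0.59 [368. 304.] [ 0.407 -0.234  0.052]
top ['color', 'z_map', 'vertical_fov', 'cx', 'cy', 'cam_to_world']
red_block 0.72 [188. 294.] [0.393 0.364 0.061]
red_block 0.68 [246. 236.] [0.529 0.22  0.074]
red_block 0.57 [187. 258.] [0.478 0.368 0.06 ]
red_home 0.87 [261. 181.] [0.68  0.191 0.014]
red_jig 0.88 [258. 226.] [0.561 0.198 0.012]
blue_block 0.73 [428. 276.] [ 0.426 -0.221  0.073]
{'time_s': 0.5, 'joint_positions': array([ 1.07321769e+00,  1.16054798e-01,  1.44161203e+00, -1.20495722e-07,
        1.58401282e+00, -3.78076086e-02]), 'joint_vel': array([ 0.00026494, -0.00077735,  0.00086412,  0.00097213,  0.0005145 ,
       -0.00052211]), 'joint_efforts': array([-9.97724646e-05, -7.31143355e+01, -6.32213473e+01,  1.15056519e-04,
        1.03330203e-03, -5.53154041e-05]), 'position': array([0.29954035, 0.60490005, 0.2312587 ]), 'tcp_rot': array([ 2.27866054e-01,  9.73692487e-01, -4.19637212e-05, -1.14471802e-05]), 'force': array([0.08912217, 0.34835564, 0.35553995]), 'wrist_torque': array([ 0.0095349 ,  0.05271834, -0.00411317]), 'grip_force': 0.0, 'gripper_width': 0.0855896242868886}
```

View pics/top1.png

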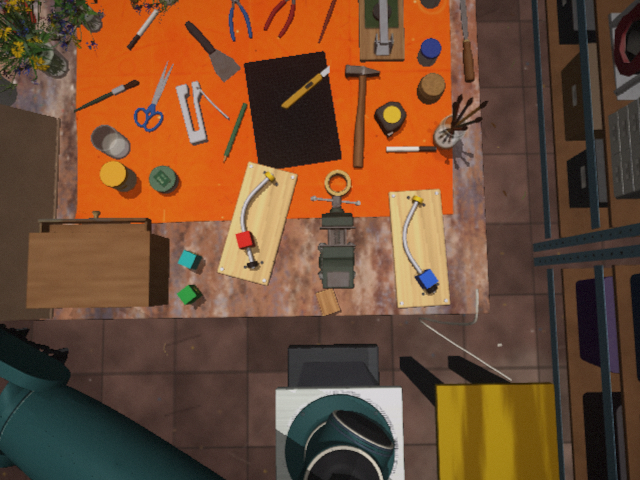

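View pics/scene1.png

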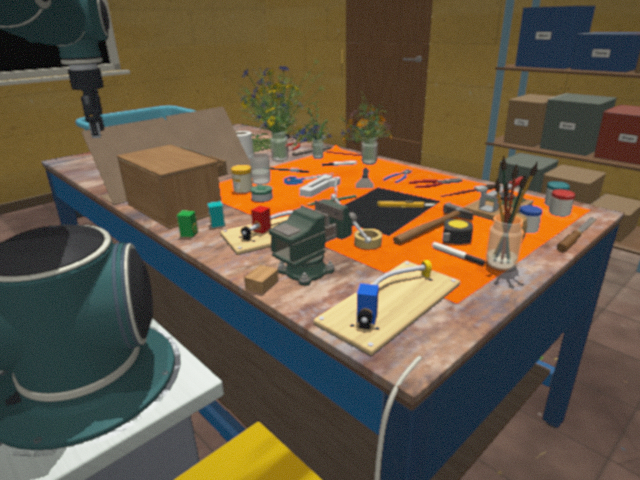

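The top view shows the red block at (246,240) on the left jig, with its black collar at (252,265) and yellow collar at (269,177). The vice is to the right at (337,250), and the green and turquoise look-alikes are at (189,295) and (189,260). Next I'll fit the jig frame.

```bash
cat > jig.py <<'E'
from h import *
def heights(c):
    v,u=np.mgrid[0:480,0:640]; z=c["z_map"]
    return rays(c,u.ravel().astype(float),v.ravel().astype(float),z.ravel().astype(float)).reshape(480,640,3)
E
python3 - <<'E'
from jig import *
c=vision.read_camera("top"); P=heights(c)
r=spotter.regions_of("top","red_jig")
for d in r[:2]: print(d["score"],d["bbox"])
m=max(r,key=lambda d:d["score"]*(d["bbox"][0]<300))["region"]
m=m.astype(np.uint8)
pts=P[m>0]; pts=pts[(pts[:,2]>0.0)&(pts[:,2]<0.03)]
print("z med",np.median(pts[:,2]))
(cx,cy),(w,h),a=cv2.minAreaRect(pts[:,:2].astype(np.float32)); print(cx,cy,w,h,a, cv2.boxPoints(((cx,cy),(w,h),a)))
hsv=cv2.cvtColor(c["color"],cv2.COLOR_BGR2HSV)
def blob(n,mask,zlo,zhi,x0,x1,y0,y1):
    q=mask&(P[...,2]>zlo)&(P[...,2]<zhi)&(P[...,0]>x0)&(P[...,0]<x1)&(P[...,1]>y0)&(P[...,1]<y1)
    p=P[q]; print(n,len(p),p.mean(0).round(4),cv2.minAreaRect(p[:,:2].astype(np.float32)))
H,S,V=cv2.split(hsv)
blob("red",((H<6)|(H>174))&(S>150),.06,.085,.4,.7,.1,.3)
blob("yel",(H>20)&(H<33)&(S>170),.03,.06,.55,.75,.1,.3)
blob("blk",(V<70),.03,.06,.4,.55,.1,.3)
# obstacles
for n,(x0,x1,y0,y1) in dict(left=(.3,.65,.3,.9),vice=(.35,.75,-.1,.1)).items():
    q=(P[...,0]>x0)&(P[...,0]<x1)&(P[...,1]>y0)&(P[...,1]<y1)&(P[...,2]>.09)&(P[...,2]<.4)
    p=P[q]; print(n,p.min(0),p.max(0)) if len(p) else None
E
```

```text
0.74 [219.2, 161.1, 298.7, 284.4]
z med 0.013361451669225088
0.5717708468437195 0.2009735107421875 0.13977648317813873 0.3035452663898468 73.8420181274414 [[0.40654457 0.17608231]
 [0.69809914 0.09160968]
 [0.7369971  0.22586471]
 [0.44544256 0.31033733]]
red 212 [0.5224 0.2253 0.0733] ((0.5222805142402649, 0.22576121985912323), (0.03578769415616989, 0.03385598212480545), 14.255550384521484)
yel 40 [0.6853 0.1663 0.0453] ((0.6856290698051453, 0.16667044162750244), (0.02335096150636673, 0.009934749454259872), 44.780513763427734)
blk 67 [0.4797 0.2102 0.0464] ((0.4969722330570221, 0.21689172089099884), (0.08161391317844391, 0.028596820309758186), 13.485787391662598)
left [0.30015609 0.42421534 0.09000124] [0.64994889 0.80534344 0.3946665 ]
vice [ 0.40027467 -0.0430216   0.09007213] [0.62243379 0.05955371 0.14676986]
```

```bash
python3 - <<'E'
from jig import *
c=vision.read_camera("top"); 
for u,v in((95,275),(160,255),(60,250),(337,220),(337,250)): print(u,v,px(c,u,v).round(3))
E
```

```text
95 275 [0.439 0.548 0.157]
160 255 [0.487 0.429 0.076]
60 250 [0.496 0.629 0.157]
337 220 [ 0.558 -0.     0.138]
337 250 [0.488 0.001 0.139]
```

The cabinet top is at 0.157 m, so the 0.23 m transit clears it. I'll go above the block and turn onto its yaw of about +14°, which is a turn of +0.70.

```bash
python3 -m inch '[[[2,-5,0,0,0,0.1,0],[5,-10,0,0,0,0.2,0],[8,-15,0,0,0,0.3,0],[11,-20,0,0,0,0.4,0],[14,-25,0,0,0,0.5,0],[17,-30,0,0,0,0.6,0],[20,-35,-1,0,0,0.7,0],[22.3,-37.9,-3,0,0,0.7,0],[22.3,-37.9,-3,0,0,0.7,0],[22.3,-37.9,-3,0,0,0.7,0],[22.3,-37.9,-3,0,0,0.7,0]]]' 40
python3 - <<'E'
from jig import *
c=vision.read_camera("wrist"); cv2.imwrite("pics/w1.png",c["color"]); P=heights(c)
H,S,V=cv2.split(cv2.cvtColor(c["color"],cv2.COLOR_BGR2HSV))
q=((H<6)|(H>174))&(S>150)&(P[...,2]>.066)&(P[...,2]<.08)
p=P[q]; print(len(p),p.mean(0).round(4),cv2.minAreaRect(p[:,:2].astype(np.float32)) if len(p) else 0)
q=(H>20)&(H<33)&(S>170)&(P[...,2]>.03)&(P[...,2]<.06)&(P[...,0]>.55)
p=P[q]; print("yel",len(p),cv2.minAreaRect(p[:,:2].astype(np.float32)) if len(p) else 0)
o=ctrl.get_obs(); print(o["position"],o["tcp_rot"])
E
```

```text
time_s: 2.02
position: [0.5223, 0.2268, 0.202]
tcp_rot: [-0.12, 0.993, 0.0, 0.0]
force: [0.4, 0.6, -0.0]
gripper_width: 0.0858
grip_force: 0.0
1570 [0.5204 0.2259 0.072 ] ((0.5215085744857788, 0.22582751512527466), (0.03635196015238762, 0.032836832106113434), 14.83613395690918)
yel 264 ((0.6843106150627136, 0.16622258722782135), (0.02624707669019699, 0.01214961614459753), 42.701805114746094)
[0.52229876 0.22674328 0.20193954] [-1.20394204e-01  9.92726054e-01  1.32057373e-04  4.47714054e-04]
```

View pics/w1.png

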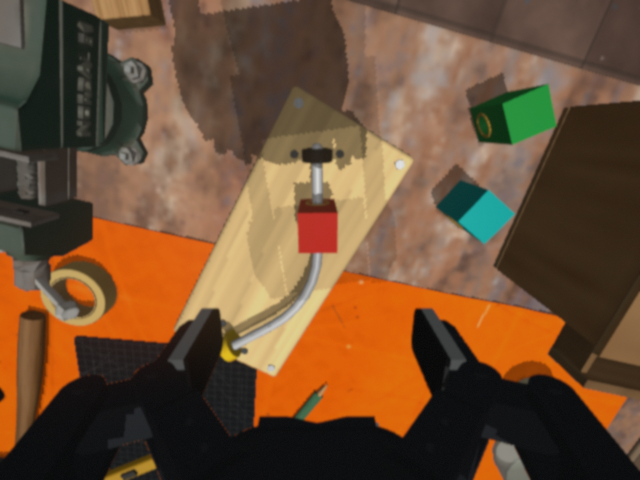

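The wrist view shows the red block at (318,228), lined up with the bar and between the open fingers' axes. The yellow collar is at (230,340). The two measurements agree to 1–2 mm, so I'll descend and grip.

```bash
python3 -m inch '[[[-0.1,-0.1,-5,0,0,0,0],[-0.1,-0.1,-10,0,0,0,0],[-0.1,-0.1,-14,0,0,0,0],[-0.1,-0.1,-16.8,0,0,0,0],[-0.1,-0.1,-16.8,0,0,0,0],[-0.1,-0.1,-16.8,0,0,0,0.3],[-0.1,-0.1,-16.8,0,0,0,1],[-0.1,-0.1,-16.8,0,0,0,1],[-0.1,-0.1,-16.8,0,0,0,1],[-0.1,-0.1,-16.8,0,0,0,1]]]' 35
python3 - <<'E'
import numpy as np
from scipy.spatial.transform import Rotation
# rows for path: jig yaw a, positions relative to start s0=-42 on the straight
a=np.radians(13.6); o=np.array([.5718,.2010])
def p(s):  # s mm from x=-98
    if s<85: q=(-98+s,35.,0.)
    elif s<85+104.72:
        t=(s-85)/100; q=(-13+100*np.sin(t),-65+100*np.cos(t),-t)
    else:
        e=s-189.72; q=(73.6+e*.5,-15-e*.866,-np.pi/3)
    return np.array([np.cos(a)*q[0]-np.sin(a)*q[1],np.sin(a)*q[0]+np.cos(a)*q[1]])/1000+o, q[2]
p0,_=p(56); print(p0)
for s in [*range(64,240,8),215.7,221.7]:
    x,t=p(s); print(s,((x-p0)*100).round(2),round(t,3))
E
```

```text
time_s: 3.32
position: [0.5221, 0.2252, 0.0345]
tcp_rot: [-0.12, 0.993, 0.0, 0.001]
force: [-1.2, -0.2, 6.3]
gripper_width: 0.0337
grip_force: 35.8
[0.52274766 0.22514267]
64 [0.78 0.19] 0.0
72 [1.56 0.38] 0.0
80 [2.33 0.56] 0.0
88 [3.11 0.75] -0.03
96 [3.9  0.88] -0.11
104 [4.7  0.95] -0.19
112 [5.5  0.96] -0.27
120 [6.29 0.9 ] -0.35
128 [7.08 0.78] -0.43
136 [7.86 0.59] -0.51
144 [8.62 0.35] -0.59
152 [9.36 0.04] -0.67
160 [10.07 -0.32] -0.75
168 [10.76 -0.74] -0.83
176 [11.4  -1.22] -0.91
184 [12.01 -1.74] -0.99
192 [12.57 -2.31] -1.047
200 [13.12 -2.89] -1.047
208 [13.67 -3.47] -1.047
216 [14.22 -4.04] -1.047
224 [14.78 -4.62] -1.047
232 [15.33 -5.2 ] -1.047
215.7 [14.2  -4.02] -1.047
221.7 [14.62 -4.46] -1.047
```

Gripped, at 33.7 mm wide. Slide through the first part, lifting 1 mm off the board.

```bash
python3 -m inch '[[[0,0,0.1,0,0,0,1],[0.8,0.2,0.1,0,0,0,1],[1.55,0.38,0.1,0,0,0,1],[2.33,0.56,0.1,0,0,0,1],[3.1,0.75,0.1,0,0,-0.03,1],[3.9,0.88,0.1,0,0,-0.11,1],[4.7,0.95,0.1,0,0,-0.19,1],[5.5,0.96,0.1,0,0,-0.27,1],[6.3,0.9,0.1,0,0,-0.35,1],[7.1,0.78,0.1,0,0,-0.43,1],[7.1,0.78,0.1,0,0,-0.43,1]]]'
python3 - <<'E'
from jig import *
o=ctrl.get_obs(); print(o["wrist_torque"].round(2),o["force"].round(1))
c=vision.read_camera("wrist"); cv2.imwrite("pics/w2.png",c["color"])
E
```

```text
time_s: 4.7
position: [0.5937, 0.2328, 0.0345]
tcp_rot: [0.095, 0.995, 0.0, 0.001]
force: [2.5, -0.6, 4.0]
gripper_width: 0.0336
grip_force: 35.5
[-0.02 -0.44 -0.04] [ 2.5 -0.6  4. ]
```

View pics/w2.png

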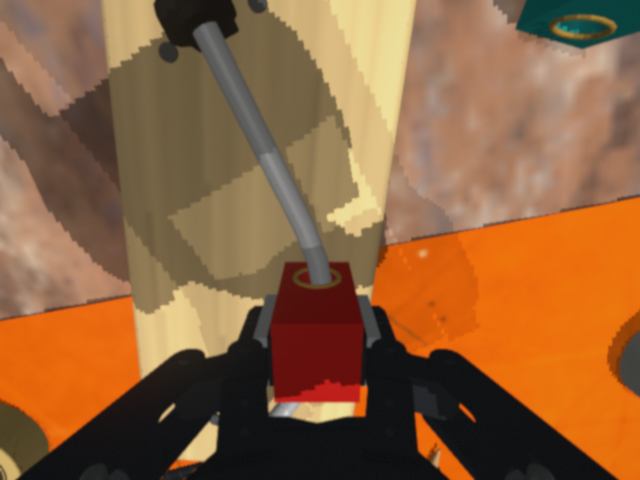

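The block is in the bend with the bar centred in its hole at (318,278), and forces are small. Continue.

```bash
python3 -m inch '[[[0.78,-0.19,0,0,0,-0.08,1],[1.54,-0.43,0,0,0,-0.16,1],[2.28,-0.74,0,0,0,-0.24,1],[3,-1.1,0,0,0,-0.32,1],[3.68,-1.52,0,0,0,-0.4,1],[4.32,-2,0,0,0,-0.48,1],[4.93,-2.52,0,0,0,-0.56,1],[5.5,-3.1,0,0,0,-0.617,1],[6.05,-3.67,0,0,0,-0.617,1],[6.4,-4.05,0,0,0,-0.617,1],[6.4,-4.05,0,0,0,-0.617,1]]]'
python3 - <<'E'
from jig import *
o=ctrl.get_obs(); print(o["wrist_torque"].round(2),o["position"])
c=vision.read_camera("wrist"); cv2.imwrite("pics/w3.png",c["color"])
c=vision.read_camera("scene"); cv2.imwrite("pics/s3.png",cv2.resize(c["color"][170:270,180:340],(800,500),interpolation=cv2.INTER_CUBIC))
E
```

```text
time_s: 6.12
position: [0.6571, 0.1923, 0.0345]
tcp_rot: [0.392, 0.92, 0.0, 0.0]
force: [4.0, 2.1, 3.0]
gripper_width: 0.0337
grip_force: 35.4
[ 0.31 -0.76  0.09] [0.65706525 0.19233676 0.0345463 ]
```

View pics/w3.png

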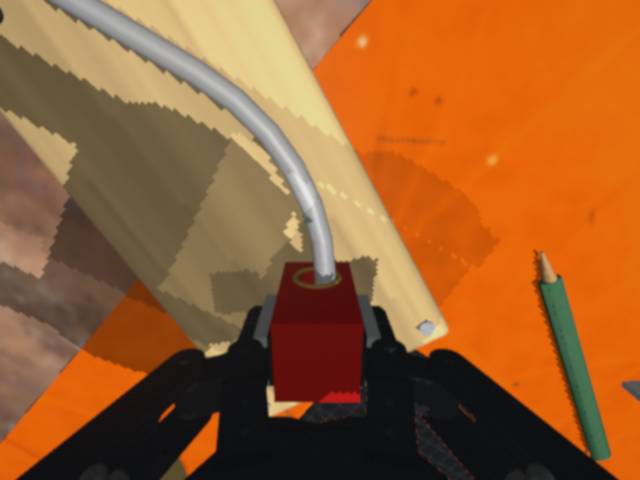

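View pics/s3.png

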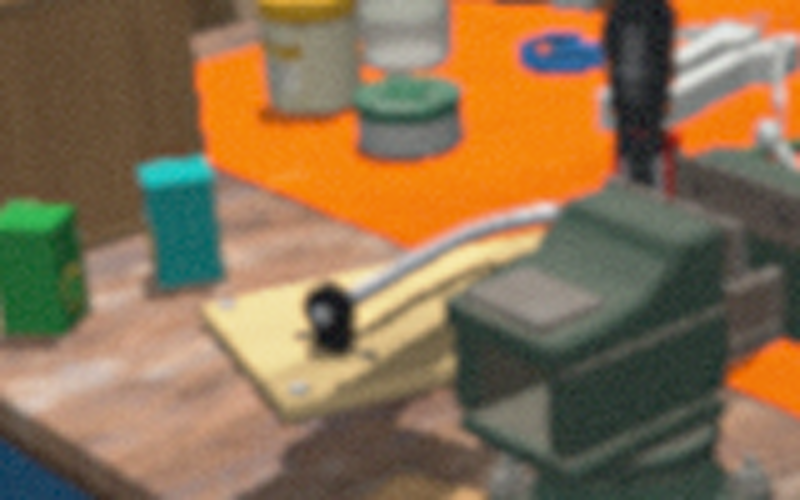

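The block is now on the last straight, with the bar still in its hole at (322,278). By my measurement the collar is about 14 mm ahead. I'll approach it and then creep until contact.

```bash
python3 -m inch '[[[0.4,-0.4,0,0,0,0,1],[0.75,-0.75,0,0,0,0,1],[0.83,-0.83,0,0,0,0,1],[0.83,-0.83,0,0,0,0,1]]]'; python3 -m inch '[[[0.07,-0.07,0,0,0,0,1],[0.14,-0.14,0,0,0,0,1],[0.14,-0.14,0,0,0,0,1]]]'
```

```text
time_s: 6.72
position: [0.6648, 0.1844, 0.0346]
tcp_rot: [0.392, 0.92, 0.0, -0.0]
force: [2.0, 5.1, 6.0]
gripper_width: 0.0336
grip_force: 35.7
time_s: 7.1
position: [0.666, 0.1832, 0.0346]
tcp_rot: [0.392, 0.92, 0.0, -0.0]
force: [-0.6, 6.1, 6.2]
gripper_width: 0.0337
grip_force: 35.8
```

```bash
python3 -m inch '[[[0.07,-0.07,0,0,0,0,1],[0.07,-0.07,0,0,0,0,1]]]'; python3 -m inch '[[[0.07,-0.07,0,0,0,0,1],[0.07,-0.07,0,0,0,0,1]]]'
```

```text
time_s: 7.35
position: [0.6661, 0.1832, 0.0346]
tcp_rot: [0.392, 0.92, 0.0, -0.001]
force: [-8.0, 9.8, 9.4]
gripper_width: 0.0337
grip_force: 36.1
time_s: 7.6
position: [0.6661, 0.1831, 0.0347]
tcp_rot: [0.392, 0.92, 0.001, -0.002]
force: [-14.7, 13.5, 12.0]
gripper_width: 0.0336
grip_force: 36.5
```

The block stopped against the collar with the push at about 20 N, and its centre is 25 mm from the collar centre (24 expected). Ease the push, open, lift and look.

```bash
python3 -m inch '[[[-0.08,0.08,0,0,0,0,1],[-0.08,0.08,0,0,0,0,0.5],[-0.08,0.08,0,0,0,0,0],[-0.08,0.08,0,0,0,0,0],[-0.08,0.08,0,0,0,0,0],[-0.08,0.08,0,0,0,0,0],[-0.08,0.08,2,0,0,0,0],[-0.08,0.08,6,0,0,0,0],[-1.5,1.5,12,0,0,0,0],[-4,4,15,0,0,0,0],[-6,6,15,0,0,0,0],[-6,6,15,0,0,0,0],[-6,6,15,0,0,0,0]]]'
python3 - <<'E'
from jig import *
for n in("wrist","top"):
    c=vision.read_camera(n); P=heights(c); cv2.imwrite(f"pics/{n}4.png",c["color"])
    H,S,V=cv2.split(cv2.cvtColor(c["color"],cv2.COLOR_BGR2HSV))
    for nm,q in(("red",((H<6)|(H>174))&(S>150)&(P[...,2]>.066)&(P[...,2]<.08)),("yel",(H>20)&(H<33)&(S>170)&(P[...,2]>.03)&(P[...,2]<.06))):
        q=q&(abs(P[...,0]-.67)<.06)&(abs(P[...,1]-.18)<.06); p=P[q]
        print(n,nm,len(p),cv2.minAreaRect(p[:,:2].astype(np.float32)) if len(p) else 0)
E
```

```text
time_s: 9.22
position: [0.6079, 0.2409, 0.185]
tcp_rot: [0.392, 0.92, 0.0, 0.0]
force: [0.3, 0.1, 0.4]
gripper_width: 0.0856
grip_force: 0.0
wrist red 1421 ((0.6657835841178894, 0.18155589699745178), (0.03342168778181076, 0.037645451724529266), 44.69584655761719)
wrist yel 0 0
top red 202 ((0.6656743288040161, 0.1808352768421173), (0.03472199663519859, 0.03513353690505028), 43.00897216796875)
top yel 30 ((0.6861991286277771, 0.1655721515417099), (0.022220423445105553, 0.007592553738504648), 43.2187614440918)
```

View pics/wrist4.png

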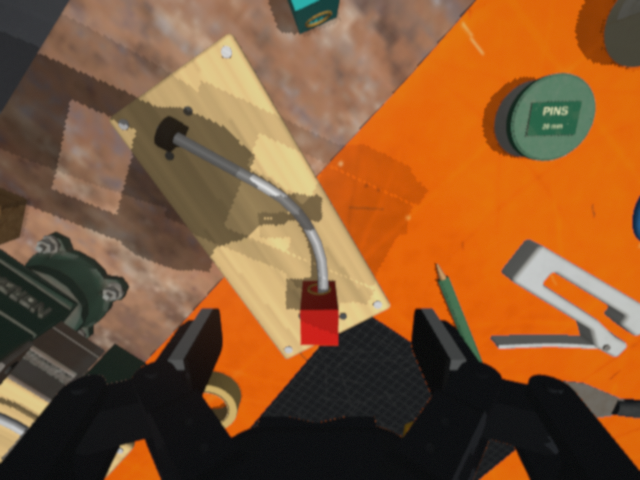

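The wrist view shows the block at (320,315) at the bar's end, released and upright. The collar is hidden behind it, so I'll look from overhead to check the gap.

```bash
python3 -m inch '[[[3,-3,3,0,0,0,0],[6,-6,3,0,0,0,0],[9,-9,3,0,0,0,0],[12,-12,3,0,0,0,0],[14,-14,3,0,0,0,0],[14,-14,3,0,0,0,0],[14,-14,3,0,0,0,0]]]'
python3 - <<'E'
from jig import *
c=vision.read_camera("wrist"); P=heights(c)
q=np.linalg.norm(P-np.array([.675,.173,.06]),axis=2); v,u=np.unravel_index(q.argmin(),q.shape); print(u,v)
v=int(np.clip(v,75,404));u=int(np.clip(u,100,539))
cv2.imwrite("pics/w5.png",cv2.resize(c["color"][v-75:v+75,u-100:u+100],(800,600),interpolation=cv2.INTER_CUBIC))
E
```

```text
time_s: 10.2
position: [0.7475, 0.101, 0.2139]
tcp_rot: [0.393, 0.92, -0.0, -0.0]
force: [0.3, -0.6, 0.5]
gripper_width: 0.0853
grip_force: 0.0
316 112
```

View pics/w5.png

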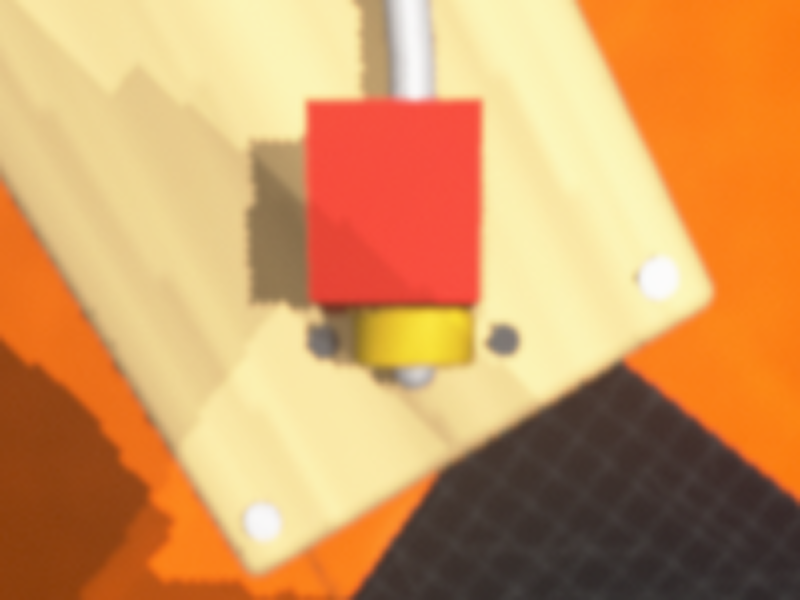

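The block's end face at (395,303) sits right against the yellow collar at (415,335) with no gap. Handing in.

```bash
python3 -c "
from rig import ctrl
print(ctrl.hand_in())"
```

```text
the job is handed in; nothing more can be done
None
```

The red block is at the far end of its bar, right up against the yellow collar and let go of, and the job is handed in at about 10 s; the blue block and the look-alikes were not touched.

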